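# Clamp a sample tube in a bead mill with its bayonet cover

## Task

Stand the 50 ml sample tube in the well of the bead mill, cap up. Then put the bell cover on over it, pins down through the slots of the collar, and twist it clockwise by its ridge until the ramps have drawn it down tight on the tube and it stays clamped by itself. Do it by feel, without forcing anything or cracking the tube, let go of everything, and leave the other things on the bench as they are.

Things in the scene. Friction and masses are not known exactly. Their poses are not given: they have to be found in the camera images.
- tube: Closed 50 ml plastic sample tube with screw cap, standing on the bench, the only one of its kind near the mill. 113 mm tall; body 30 mm in diameter; cap 34 to 36 mm in diameter, 14 mm tall, at the top. About 45 g. Origin: centre of its underside, z up along the tube.
- mill: Bead mill, fixed to the bench: cream housing 156 mm (x) by 172 mm (y), 105 mm high to its deck; panel with knob on its -x side, facing the robot. Origin: centre of its underside, z up. A bayonet collar stands on the deck and the tube well goes down from it, both on the mill's z axis.
- mill_deck (a point): Point on the mill's axis at deck height, the mouth of the tube well: a hole 34 mm in diameter with a funnel 45 mm wide and 8 mm deep. Axes as the mill's.
- mill_rest (a point): Point on the axis, 26.5 mm above the mill's underside, where a soft sprung ring (1.2 N, then 0.15 N/mm) carries the tube's underside; the cap then stands 10 mm proud of the collar. Below it is a stiff hidden buffer: the tube meets it when pushed down by a further 3.2 to 8 mm (differs each time, cannot be seen); from there each mm adds about 14 N.
- mill_collar (a point): Centre of the collar's top, 24 mm above the deck. Metal ring, outside diameter 116 mm, bore 92 mm, with three slots through its inner flange. From each slot a ramp under the flange runs clockwise (seen from above), falling 6 mm per rad of turn, to a solid stop at 1.31 rad from the slot's middle. Counter-clockwise of each slot is solid metal.
- mill_slot (a point): Middle of the front slot, in the collar's top, 49.5 mm from the axis in the mill's -x direction. Slots are 14 mm wide; the other two are 120 degrees to either side.
- cover: Bell-shaped metal cover, 0.18 to 0.29 kg, standing rim down on the bench. Origin: centre of the rim's underside, z up, x along the ridge. Skirt 88 mm in diameter (2 mm play all round in the collar), roof 30 mm above the rim. After a clockwise turn of t rad from the slots, the ramps hold its rim at most (8.2 mm - 6 mm * t) above the deck. The ramps are self-locking.
- cover_ridge (a point): Middle of the cover's handle, a straight ridge on its roof: 70 mm long along the cover's x, 14 mm thick along y, from 30 to 64 mm above the rim; this point is 50 mm above the rim. Before the ramps bear, all that the hand presses down goes into the tube; as they come to bear they take that load over (the hand's push fades), draw the cover further down and turning grows heavy.
- cover_pin (a point): Outer end of one of three round pins, 7 mm thick, that stick out of the skirt: 51 mm from the axis, 4.5 mm above the rim, at the cover's +x (under an end of the ridge); the others are 120 degrees to either side. A pin passes down through a slot and is under its ramp when the rim is less than 8 mm above the deck.
- cover_roof (a point): Centre of the roof's inner face, 24 mm above the rim, which presses on the tube's cap. The tube is well clamped from 14 N on and cracks above 26 N, the hand's push included: aim between. That point comes somewhere between 0.25 and 1.3 rad of turn, depending on the hidden buffer, so it must be felt. Once let go, only the ramps hold the cover down.
- beaker: empty 100 ml glass beaker, 54 mm wide, 68 mm tall, a bystander; origin: centre of its underside
- timer: white digital timer lying on its back, 62 x 62 x 14 mm, a bystander; origin: centre of its underside
- petri_1: lower of two stacked petri dishes, 57 mm wide, 14 mm tall, a bystander; origin: centre of its underside
- petri_2: upper of the two stacked petri dishes, same size, a bystander
- forceps: steel forceps lying flat, 128 mm long along their y axis, 8 mm thick, a bystander; origin: middle, underside
- scissors: scissors lying flat, about 200 mm long along their y axis, 9 mm thick, a bystander; origin: middle, underside
- pen_2: marker pen lying flat, 135 mm long along its y axis, a bystander; origin: middle, underside
Things that resemble listed ones, but are neither listed nor needed, are in the scene too. What is shaped like the cover but purple is not meant. What is shaped like the tube but yellow is not meant.

How it is judged:
By the outcome, as a careful person would: the job done as asked, in the order asked, and still so for the second after the job is handed in, with the robot touching nothing.
It also fails if it takes over 70 s, if anything falls off the work surface, if the arm or the gripper's body presses on something with over 40 N, if the wrist force passes 120 N, or if a joint passes its speed limit or range.

## Robot

A 6-joint arm with a two-finger parallel gripper is mounted at the origin on a cart in front of the work surface, level with it; the furniture and walls round the work are solid. World frame = base frame: x ahead of the robot, y to its left, z up, the work surface at z = 0. Lengths are in mm, angles in rad, forces in N, time in s.
With the tool pointing down it reaches from about 350 to 975 mm from the base axis. Payload 7.1 kg.
Tool frame: the origin (TCP) lies at the very end of the fingers, on their centre line; the grasp point (between the pads) lies 19 mm behind it; x points along the fingers, y is the direction in which the jaws open and shut, and the axes are right-handed (so a half turn about x gives the same grasp; the last joint's range is limited). The gripper opens to 88 mm and grips with 3 to 60 N. Pads are 20 mm wide; open, the fingers measure 115 mm over their backs; the gripper's body (75 mm by 178 mm) begins 61 mm behind the grasp point.
Start: joints at [-1.15, 0.423, 1.63, -0, 1.089, -0.019], TCP at [266.114, -565.498, 222.675] pointing down, gripper open.
Joint ranges: [-3, 3], [-0.9, 2.11], [0.09, 2.58], [-1.31, 4.45], [0.11, 2.69], [-2.54, 2.54]. Speed limits (rad/s): [2.39, 2.39, 3.01, 3.14, 3.14, 3.14].

## Interface

Orientations are given as a rotation vector (axis times angle).
In Python, from workcell import ctrl gives the robot as it stands. The module is installed in compiled form; this text tells all that it offers.
- The arm moves only by the tool carry_out, never from a script. Its argument "commands" is a list of rows, each a list of 6 numbers: the shift along the tool's x, y, z in m, then the turn, a rotation vector about the tool's x, y, z in degrees. In form: [[tx, ty, tz, rx, ry, rz], ...]. A call has 1 to 8 rows; each row shifts and turns the pose as measured when the row begins, along the tool's axes as they then stand; what a row does not reach is not made up. A row lasts 1/8 s, in which the tool goes at most 62.5 mm and 10.7 degrees, less where a joint would pass 70% of its speed; a pose out of reach is approached as far as the arm can. A call with a gripper value outside its range is refused whole. "grip" is the closure, from 0 (fully open) to 1 (shut), set as the call begins (left out, the last holds). The fingers move at their own pace and stop on an object; the grip force is fixed at half the most. Time passes only in rows, so rows that do not move let the fingers close. It gives the time, the measured TCP pose, the force and the opening at its end, in the units of the state.
- ctrl.get_obs(): the state, without advancing time (a new reading comes with each control period).
- ctrl.get_image(name): name is "scene" or "top"; returns a dict with "pixels" (400x640x3 uint8, blue, green, red), "intrinsics" (3x3 intrinsics, pixels), "dist_coeffs" ([k1, k2, p1, p2, k3] as OpenCV has them; the pictures are not rectified), "rvec" (rotation vector, rad) and "tvec" (3), from world to camera coordinates, as OpenCV has them. Camera axes: x right, y down, z forward; pixel columns grow to the right and rows downward; lengths in mm; the calibration is good to about 2 mm. A picture is of the moment at which its call begins. There is no depth.
- ctrl.close_job(): hands the job in, once; it reports no verdict.
The state is a dict: "t": time; "qpos": joint angles; "qvel": joint speeds; "joint_torque": joint torques, N m; "ee_pos": TCP position; "orientation": TCP orientation; "ft_force": force on the tool from outside, world axes, zero at the start; "moment": the same for the moment, N m; "width": finger opening in mm.
Only numpy, scipy, OpenCV 4.12 (cv2) and the standard library are available. Lean on these libraries where they do the work, as an engineer would, in place of code of your own. Each camera call takes 0.05 s, during which the arm holds its last target. There are 200 camera calls.

## Working session

There is one attempt and no reset: what is moved stays moved. The work goes in short steps, Python scripts to look and compute and a tool call to move; the robot and the scene stay as the last step left them, time stands still between calls to the robot, and variables do not carry over. Pictures are saved under pics/ and viewed, about 8 in all and at most 12, crops included, and the job is handed in when it is done.

Besides the shell and the picture viewer there is one more tool, called as name(argument=value, ...) on one line, values as JSON. carry_out: Moves the arm, as the interface text tells. Its arguments: {"type":"object","properties":{"commands":{"type":"array"},"grip":{"type":"number"}},"required":["commands"]}

```bash
mkdir -p pics; cat > h.py <<'E'
import numpy as np, cv2
from workcell import ctrl
def grab(name,save=None):
    d=ctrl.get_image(name); d={k:np.array(v) for k,v in d.items()}
    d['pixels']=d['pixels'].astype(np.uint8)
    if save:
        cv2.imwrite(f'pics/{save}.png',d['pixels']); np.savez(f'pics/{save}.npz',**d)
    return d
def load(s): return dict(np.load(f'pics/{s}.npz'))
def proj(d,P): return cv2.projectPoints(np.array(P,float).reshape(-1,1,3),d['rvec'].astype(float),d['tvec'].astype(float),d['intrinsics'].astype(float),d['dist_coeffs'].astype(float))[0].reshape(-1,2)
def ray(d,uv):
    n=cv2.undistortPoints(np.array(uv,float).reshape(-1,1,2),d['intrinsics'].astype(float),d['dist_coeffs'].astype(float)).reshape(-1,2)
    R=cv2.Rodrigues(d['rvec'].astype(float))[0]; C=-R.T@d['tvec'].reshape(3)
    v=np.c_[n,np.ones(len(n))]@R
    return C,v
def onz(d,uv,z):
    C,v=ray(d,uv); return C+v*((z-C[2])/v[:,2])[:,None]
E
python3 - <<'E'
from h import *
for n in('scene','top'):
    d=grab(n,n+'0'); C,_=ray(d,[[320,200]]); print(n,C.round(),d['intrinsics'].round().tolist(), d['dist_coeffs'].round(3).tolist())
o=ctrl.get_obs()
for k in o: print(k,np.round(o[k],3))
E
```

```text
scene [ 864. -497.  863.] [[435.0, 0.0, 314.0], [0.0, 435.0, 197.0], [0.0, 0.0, 1.0]] [0.022, 0.0, 0.0, 0.0, 0.0]
top [ 384.  169. 1164.] [[433.0, 0.0, 314.0], [0.0, 433.0, 194.0], [0.0, 0.0, 1.0]] [-0.044, 0.0, 0.0, 0.0, 0.0]
t 0.1
qpos [-1.15   0.424  1.631 -0.     1.089 -0.019]
qvel [-0.001  0.    -0.002 -0.001  0.001 -0.002]
joint_torque [ 1.0000e-03 -5.4562e+01 -2.7433e+01  6.5000e-02  1.9000e-02 -0.0000e+00]
ee_pos [ 265.917 -565.076  221.992]
orientation [ 1.978  0.444 -1.979]
ft_force [-0.311  0.327 -0.418]
moment [-0.049  0.024 -0.061]
width 87.748
```

View pics/scene0.png

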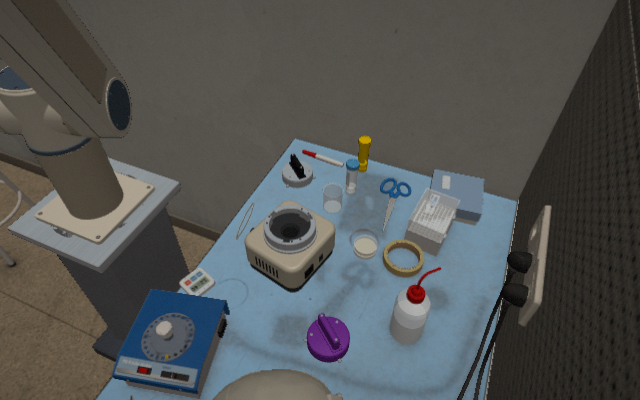

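View pics/top0.png

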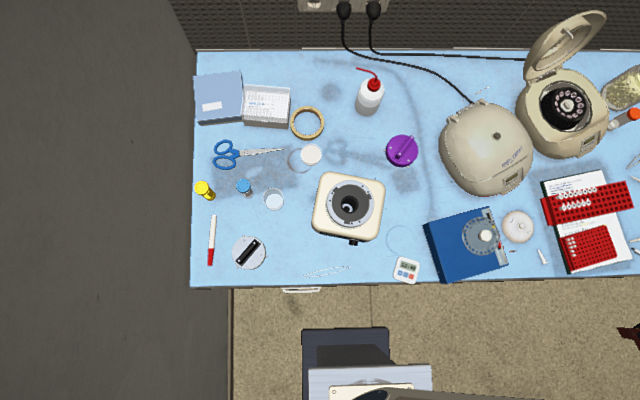

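Tube candidates are the blue-capped one at top (243,186) / scene (352,165) and the yellow one at top (205,189) / scene (364,150). The blue cap fits, since yellow is excluded. Cover candidates are the metal one with a black ridge at top (249,252) / scene (297,172) and the purple one at top (403,150). The metal one fits. I'll confirm both in an enlarged crop and measure.

```bash
python3 - <<'E'
from h import *
t=load('top0');s=load('scene0')
def crop(d,x,y,w,h,W,H): return cv2.resize(d['pixels'][y:y+h,x:x+w],(W,H),interpolation=cv2.INTER_CUBIC)
a=crop(t,195,165,100,110,400,440) ; b=crop(s,270,130,110,110,400,440)
c=np.hstack([a,b]); cv2.imwrite('pics/crop1.png',c)
a=crop(t,300,160,100,90,400,360); b=crop(s,240,190,100,90,400,360)
cv2.imwrite('pics/crop2.png',np.hstack([a,b]))
# first guesses
print('tube cap',onz(t,[[243,186]],113)); print('cover roof',onz(t,[[249,252]],40)); print('mill',onz(t,[[351,204]],129))
E
```

```text
tube cap [[606.36598662 312.29130814 113.        ]]
cover roof [[448.18625105 305.57452012  40.        ]]
mill [[553.94443452  48.4364321  129.        ]]
```

View pics/crop1.png

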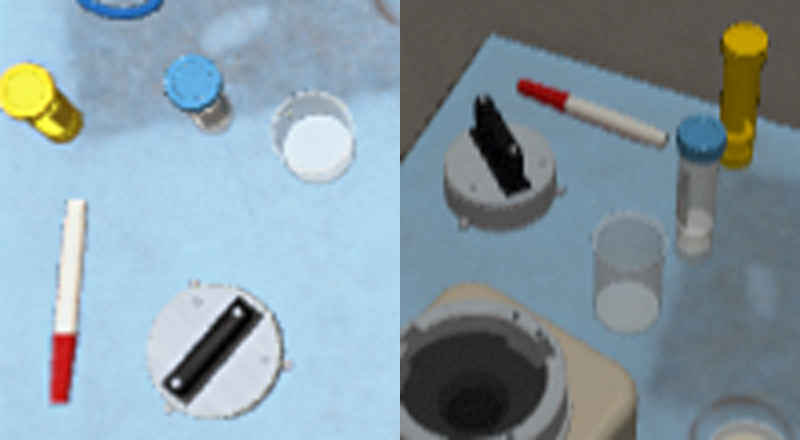

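View pics/crop2.png

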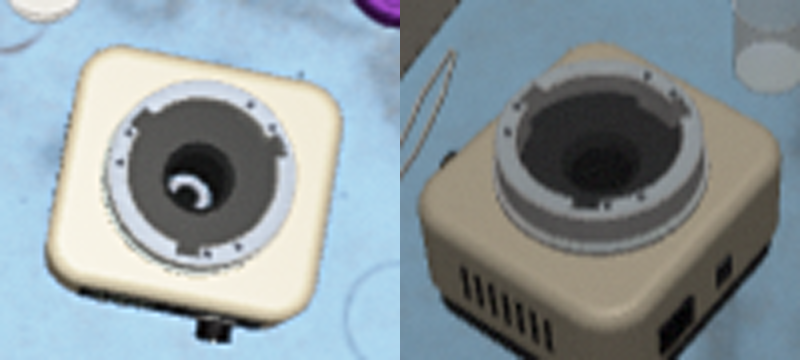

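```bash
python3 - <<'E'
from h import *
t=load('top0');s=load('scene0')
def tri(a,b,ua,ub):
    Ca,va=ray(a,[ua]);Cb,vb=ray(b,[ub]);va=va[0]/np.linalg.norm(va[0]);vb=vb[0]/np.linalg.norm(vb[0])
    k=np.linalg.lstsq(np.c_[va,-vb],Cb-Ca,rcond=None)[0];p=Ca+k[0]*va;q=Cb+k[1]*vb;return (p+q)/2,np.linalg.norm(p-q)
# tube cap
for d,nm,(x0,y0,x1,y1) in((t,'top',(230,172,256,200)),(s,'scene',(340,155,362,175))):
    h=cv2.cvtColor(d['pixels'],cv2.COLOR_BGR2HSV)[y0:y1,x0:x1]
    m=((h[...,0]>95)&(h[...,0]<115)&(h[...,1]>130)).astype(np.uint8)
    n,l,st,ce=cv2.connectedComponentsWithStats(m);i=1+np.argmax(st[1:,4]);c=ce[i]+[x0,y0];print(nm,st[i],c)
    d['cap']=c
    print(onz(d,[c],106).round(1))
print('cap tri',tri(t,s,t['cap'],s['cap']))
# ridge dark top
for d,(x0,y0,x1,y1) in((t,(228,232,272,272)),(s,(280,148,318,182))):
    g=d['pixels'][y0:y1,x0:x1].max(2);m=(g<70).astype(np.uint8)
    n,l,st,ce=cv2.connectedComponentsWithStats(m);i=1+np.argmax(st[1:,4]);print(st[i],ce[i]+[x0,y0]);d['r']=ce[i]+[x0,y0]
    if d is t:
        P=np.argwhere(l==i)[:,::-1]+[x0,y0];W=onz(t,P,55)[:,:2];c=W.mean(0);u,sv,vt=np.linalg.svd(W-c);print('ridge@55',c,'yaw',np.degrees(np.arctan2(vt[0,1],vt[0,0])),np.ptp((W-c)@vt.T,axis=0))
print('ridge tri',tri(t,s,t['r'],s['r']))
S=onz(t,[[254.5,243],[239.25,260.75]],64);print('screws',S.round(1),S.mean(0),np.linalg.norm(S[0]-S[1]),np.degrees(np.arctan2(*(S[1]-S[0])[[1,0]])))
# cover disc outline: grey low sat in top
x0,y0,x1,y1=225,228,275,278
h=cv2.cvtColor(t['pixels'],cv2.COLOR_BGR2HSV)[y0:y1,x0:x1];m=((h[...,1]<40)&(h[...,2]>120)).astype(np.uint8)
m=cv2.morphologyEx(m,cv2.MORPH_OPEN,np.ones((3,3)));cn=max(cv2.findContours(m,0,1)[0],key=cv2.contourArea)
hull=cv2.convexHull(cn).reshape(-1,2)+[x0,y0];W=onz(t,hull,30)[:,:2].astype(np.float32);print('cover circ@30',cv2.minEnclosingCircle(W),cv2.fitEllipse(W))
pp=onz(t,[[195+195/4,165+285/4],[195+287/4,165+365/4],[195+168/4,165+408/4]],4.5);print('pins',pp.round(1),'ctr',pp.mean(0))
for p in pp: print(np.degrees(np.arctan2(*(p-pp.mean(0))[[1,0]])),np.linalg.norm(p-pp.mean(0)))
# collar bore+slots: dark region at z=129
x0,y0,x1,y1=320,175,385,240
hs=cv2.cvtColor(t['pixels'],cv2.COLOR_BGR2HSV)[y0:y1,x0:x1];m=(hs[...,2]<150).astype(np.uint8)
n,l,st,ce=cv2.connectedComponentsWithStats(m);i=1+np.argmax(st[1:,4]);print('bore',st[i])
cn=max(cv2.findContours((l==i).astype(np.uint8),0,1)[0],key=cv2.contourArea).reshape(-1,2)+[x0,y0]
m2=((hs[...,1]<35)&(hs[...,2]>130)).astype(np.uint8)|(l==i)
m2=cv2.morphologyEx(m2.astype(np.uint8),cv2.MORPH_OPEN,np.ones((3,3)));co=max(cv2.findContours(m2,0,1)[0],key=cv2.contourArea)
ho=cv2.convexHull(co).reshape(-1,2)+[x0,y0];Wo=onz(t,ho,129)[:,:2].astype(np.float32);print('outer',cv2.fitEllipse(Wo))
Wb=onz(t,cn,129)[:,:2];c=np.median(Wb,0)
for _ in range(20):
    r=np.linalg.norm(Wb-c,axis=1);k=r<48
    A=np.c_[2*Wb[k],np.ones(k.sum())];sol=np.linalg.lstsq(A,(Wb[k]**2).sum(1),rcond=None)[0];c=sol[:2]
print('bore ctr',c,np.sqrt(sol[2]+c@c))
W=Wb-c;print([(round(np.degrees(np.arctan2(b,a))),round(np.hypot(a,b),1)) for a,b in W if np.hypot(a,b)>48])
E
```

```text
top [  7   7  13  14 140] [242.80714286 185.25714286]
[[609.7 313.7 106. ]]
scene [  6   4  14  11 114] [352.4122807  164.21929825]
[[611.5 313.7 106. ]]
cap tri (array([610.61826429, 314.26735162, 104.98235253]), np.float64(1.4848750460292959))
[  8   8  24  25 190] [247.62631579 252.06315789]
ridge@55 [447.27898844 307.20182527] yaw 138.7214085155423 [71.82152317 19.00611016]
[  9   6  17  25 204] [296.78921569 166.78431373]
ridge tri (array([449.43362593, 310.02160891,  39.62851437]), np.float64(3.149029511797438))
screws [[469.2 288.9  64. ]
 [425.5 327.   64. ]] [447.31597026 307.93185874  64.        ] 57.966069503419504 138.91781547370124
cover circ@30 ((439.744873046875, 298.87274169921875), 40.833045959472656) ((437.99493408203125, 295.87554931640625), (53.140323638916016, 78.85298156738281), 51.831939697265625)
pins [[492.3 324.    4.5]
 [438.1 262.9   4.5]
 [411.5 341.3   4.5]] ctr [447.27503948 309.42612078   4.5       ]
17.996459365028894 47.29978649506453
-101.16599144644147 47.4051276181387
138.30668940453842 47.950733825312554
bore [  12    9   40   40 1121]
outer ((552.7254028320312, 53.74149703979492), (159.81393432617188, 187.2213592529297), 171.4920654296875)
bore ctr [557.92731228  50.52611726] 44.897123756065
[(40, np.float64(51.0)), (44, np.float64(50.9)), (48, np.float64(51.0)), (52, np.float64(51.4)), (55, np.float64(49.9)), (59, np.float64(50.7)), (61, np.float64(49.5)), (59, np.float64(50.7)), (55, np.float64(49.9)), (160, np.float64(48.1)), (161, np.float64(50.4)), (162, np.float64(52.7)), (164, np.float64(52.0)), (167, np.float64(51.5)), (169, np.float64(51.0)), (172, np.float64(50.7)), (175, np.float64(50.5)), (175, np.float64(48.0)), (-78, np.float64(50.2)), (-79, np.float64(52.5)), (-76, np.float64(50.8)), (-73, np.float64(51.6)), (-71, np.float64(52.5)), (-67, np.float64(51.2)), (-66, np.float64(49.0))]
```

```bash
cat >> h.py <<'E'
from scipy.spatial.transform import Rotation as Ro
def st(target=None,yaw=None):
    """state; target xyz of TCP, jaw yaw deg (mod 180): print needed shift in tool axes (m) and rx (deg)"""
    o=ctrl.get_obs();R=Ro.from_rotvec(o['orientation']).as_matrix();p=np.array(o['ee_pos'])
    jy=np.degrees(np.arctan2(R[1,1],R[0,1]))
    print('t',round(o['t'],2),'p',p.round(1),'x-axis',R[:,0].round(3),'jawyaw',jy.round(1),'q',np.round(o['qpos'],2),'F',np.round(o['ft_force'],1),'M',np.round(o['moment'],2),'w',round(float(o['width']),1))
    if target is not None:
        print('tool shift m',(R.T@(np.array(target)-p)/1000).round(4))
    if yaw is not None: print('rx',(-((yaw-jy+90)%180-90)).round(1))
E
python3 - <<'E'
from h import *
st([266,-565,300]); st([610,314,300],90)
t=load('top0');s=load('scene0')
# housing top outline
for d,(x0,y0,x1,y1) in((t,(305,160,395,250)),):
    h=cv2.cvtColor(d['pixels'],cv2.COLOR_BGR2HSV)[y0:y1,x0:x1]
    m=((h[...,0]>8)&(h[...,0]<32)&(h[...,2]>190)).astype(np.uint8)
    cn=max(cv2.findContours(m,0,1)[0],key=cv2.contourArea).reshape(-1,2)+[x0,y0]
    W=onz(d,cn,102)[:,:2].astype(np.float32);print('housing',cv2.minAreaRect(W))
# bore in scene
x0,y0,x1,y1=255,195,330,260
g=s['pixels'][y0:y1,x0:x1].max(2);m=(g<75).astype(np.uint8);n,l,stt,ce=cv2.connectedComponentsWithStats(m);i=1+np.argmax(stt[1:,4]);print(stt[i])
for d in(t,s):
  for c in ([557.9,50.5],[556,49]):
    a=np.linspace(0,2*np.pi,120);im=d['pixels'].copy();im=cv2.resize(im,None,fx=4,fy=4,interpolation=cv2.INTER_CUBIC)
    P=np.c_[c[0]+46*np.cos(a),c[1]+46*np.sin(a),0*a+129];Q=np.c_[c[0]+58*np.cos(a),c[1]+58*np.sin(a),0*a+129]
    for X in(P,Q):
        cv2.polylines(im,[((proj(d,X)+.5)*4-.5).round().astype(int)],True,(0,0,255) ,1)
    for th in(168,48,-72):
        L=[[c[0]+r*np.cos(np.radians(th)),c[1]+r*np.sin(np.radians(th)),129] for r in(40,60)];cv2.polylines(im,[((proj(d,L)+.5)*4-.5).round().astype(int)],False,(0,255,0),1)
    q=proj(d,[[*c,129]])[0]*4; d.setdefault('o',[]).append(im[int(q[1])-150:int(q[1])+150,int(q[0])-200:int(q[0])+200])
cv2.imwrite('pics/ov.png',np.vstack([np.hstack(t['o']),np.hstack(s['o'])]))
E
```

```text
t 0.1 p [ 265.9 -565.1  222. ] x-axis [-0.001  0.001 -1.   ] jawyaw -64.8 q [-1.15  0.42  1.63 -0.    1.09 -0.02] F [-0.3  0.3 -0.4] M [-0.05  0.02 -0.06] w 87.7
tool shift m [-0.078  -0.0001 -0.0001]
t 0.1 p [ 265.9 -565.1  222. ] x-axis [-0.001  0.001 -1.   ] jawyaw -64.8 q [-1.15  0.42  1.63 -0.    1.09 -0.02] F [-0.3  0.3 -0.4] M [-0.05  0.02 -0.06] w 87.7
tool shift m [-0.0771 -0.649  -0.6856]
rx 25.2
housing ((556.4478759765625, 51.59819793701172), (165.4580535888672, 149.47779846191406), 77.52313232421875)
[ 14  17  41  30 870]
```

View pics/ov.png

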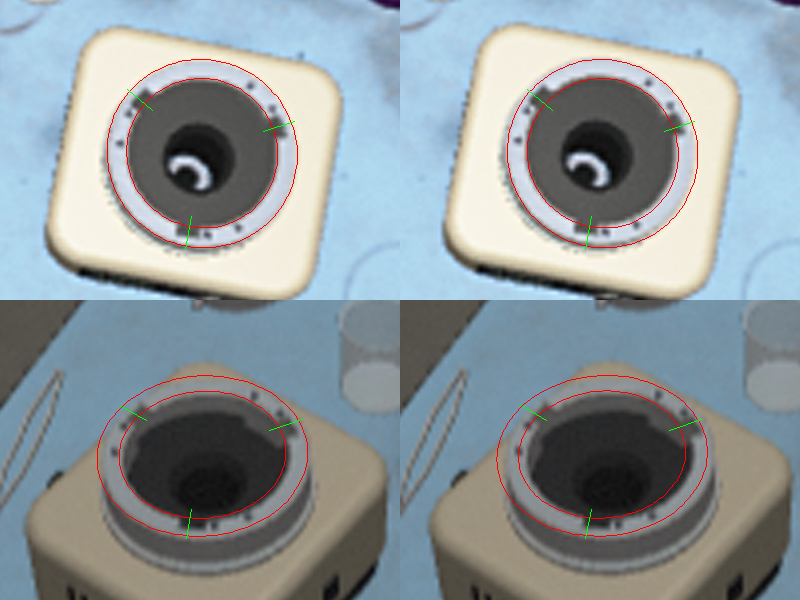

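Overlay: the ring at (557.9,50.5) fits the top view, collar centre near (352,207). In the scene view it sits about 1 px left of and above the rim. I take the mill at about (558.3,50) with the front slot at about 167.5°. Moving towards the tube.

carry_out(commands=[[-0.03,0,0,0,0,0],[-0.03,0.001,-0.05,-5.4,0,0],[-0.02,0.001,-0.06,-5.4,0,0],[0,0.001,-0.06,-5.4,0,0],[0,0.001,-0.06,-5.4,0,0],[0,0.001,-0.06,-5.4,0,0],[0,0.001,-0.06,-5.4,0,0],[0,0.001,-0.06,-5.4,0,0]], grip=0)

```text
t: 1.1
ee_pos: [574.9, -294.8, 301.5]
orientation: [1.54, 0.963, -1.54]
ft_force: [0.0, -0.4, 0.7]
width: 87.9
```

carry_out(commands=[[0,0.001,-0.06,-5.4,0,0],[0,0.001,-0.06,-5.4,0,0],[0,0.001,-0.06,-5.4,0,0],[0,0.001,-0.06,-5.4,0,0],[0,0.001,-0.06,-5.4,0,0],[0,0.001,-0.06,-5.4,0,0],[0,0.001,-0.06,-5.4,0,0],[0,0.001,-0.06,-5.4,0,0]])

```text
t: 2.1
ee_pos: [639.2, 184.9, 299.4]
orientation: [0.971, 1.354, -0.971]
ft_force: [0.8, 0.1, 0.9]
width: 87.5
```

```bash
python3 -c "
from h import *
st([610,314,160],27)"
```

```text
t 2.1 p [639.2 184.9 299.4] x-axis [-0.008  0.006 -1.   ] jawyaw 18.4 q [ 0.26  0.42  1.46  0.01  1.27 -0.06] F [0.8 0.1 0.9] M [ 0.   -0.16 -0.  ] w 87.5
tool shift m [ 0.1404  0.0138 -0.1306]
rx -8.6
```

carry_out(commands=[[0,0.007,-0.06,0,0,0],[0.03,0.007,-0.06,0,0,0],[0.04,0,-0.01,0,0,0],[0.04,0,0,-8.6,0,0],[0.03,0,0,0,0,0],[0,0,0,0,0,0]])

```text
t: 2.85
ee_pos: [607.1, 317.2, 157.8]
orientation: [0.846, 1.412, -0.847]
ft_force: [0.4, 0.2, 0.7]
width: 87.7
```

```bash
python3 -c "
from h import *
st([610,314,90],27)"
```

```text
t 2.85 p [607.1 317.2 157.8] x-axis [-0.01   0.005 -1.   ] jawyaw 27.8 q [ 0.46  0.58  1.53  0.01  1.04 -0.03] F [0.4 0.2 0.7] M [-0.03 -0.08 -0.01] w 87.7
tool shift m [0.0677 0.0015 0.0048]
rx 0.8
```

carry_out(commands=[[0.01,0.001,0.005,0,-0.5,0.4],[0.03,0,0,0,0,0],[0.028,0,0,0,0,0],[0,0,0,0,0,0]])

```text
t: 3.35
ee_pos: [614.4, 313.3, 92.8]
orientation: [0.852, 1.394, -0.84]
ft_force: [0.0, -0.5, 1.0]
width: 87.8
```

```bash
cat >> h.py <<'E'
_st=st
def st(target=None,yaw=None):
    _st(target,yaw); R=Ro.from_rotvec(ctrl.get_obs()['orientation']).as_matrix(); v=R.T@[0,0,-1.]
    print('tilt fix ry,rz deg',np.degrees([-v[2],v[1]]).round(2))
E
python3 -c "
from h import *
st([610,314,90],27)"
```

```text
t 3.35 p [614.4 313.3  92.8] x-axis [ 0.009  0.003 -1.   ] jawyaw 27.7 q [ 0.45  0.66  1.55 -0.    0.91 -0.03] F [ 0.  -0.5  1. ] M [-0.04 -0.11 -0.03] w 87.8
tool shift m [ 0.0028 -0.0036 -0.0026]
rx 0.7
tilt fix ry,rz deg [ 0.08 -0.54]
```

carry_out(commands=[[0.003,-0.003,-0.003,0,0,-0.4],[0,0,0,0,0,0]])

```text
t: 3.6
ee_pos: [612.0, 315.1, 92.7]
orientation: [0.85, 1.395, -0.843]
ft_force: [-0.2, 0.2, 0.8]
width: 88.0
```

```bash
python3 - <<'E'
from h import *
st([610,314,90],27)
d=grab('scene','s1'); cv2.imwrite('pics/s1c.png',cv2.resize(d['pixels'][90:240,270:430],(640,600),interpolation=cv2.INTER_CUBIC))
E
```

```text
t 3.6 p [612.  315.1  92.7] x-axis [ 0.006  0.001 -1.   ] jawyaw 27.7 q [ 0.46  0.66  1.56 -0.    0.92 -0.02] F [-0.2  0.2  0.8] M [-0.05 -0.14 -0.01] w 88.0
tool shift m [ 0.0027 -0.0023  0.0001]
rx 0.7
tilt fix ry,rz deg [ 0.1  -0.36]
```

View pics/s1c.png

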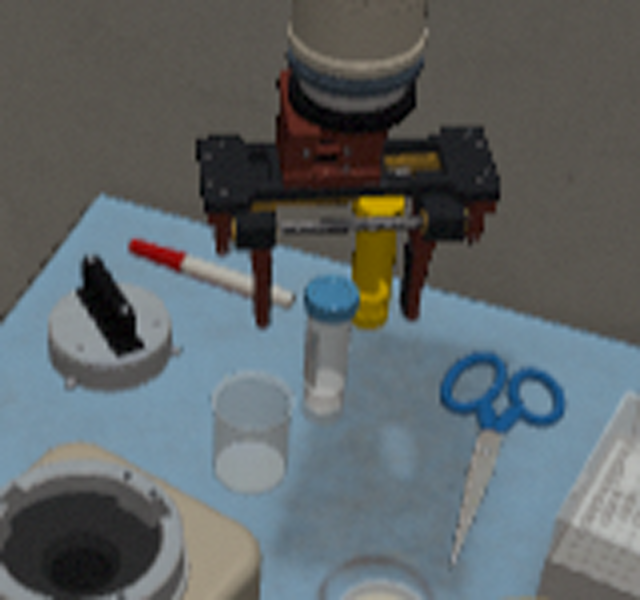

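The crop shows the finger tips at (262,325) and (412,318) straddling the blue cap at (331,300). The tube is in the jaws' plane and about 2 mm off centre. I'll correct that and close.

carry_out(commands=[[0.002,-0.002,0,0,0,-0.3],[0,0,0,0,0,0]])

```text
t: 3.9
ee_pos: [611.3, 314.6, 92.5]
orientation: [0.848, 1.396, -0.844]
ft_force: [-0.3, -0.2, 0.8]
width: 88.0
```

carry_out(commands=[[0,0,0,0,0,0],[0,0,0,0,0,0],[0,0,0,0,0,0],[0,0,0,0,0,0],[0,0,0,0,0,0],[0,0,0,0,0,0]], grip=1)

```text
t: 4.65
ee_pos: [611.3, 314.7, 92.6]
orientation: [0.848, 1.396, -0.844]
ft_force: [-0.4, 0.5, 0.0]
width: 33.1
```

```bash
python3 -c "
from h import *
st([610,314,260],27)"
```

```text
t 4.65 p [611.3 314.7  92.6] x-axis [ 0.004  0.    -1.   ] jawyaw 27.7 q [ 0.46  0.66  1.56 -0.    0.92 -0.02] F [-0.4  0.5  0. ] M [ 0.04 -0.09 -0.  ] w 33.1
tool shift m [-0.1674 -0.0008  0.0003]
rx 0.7
tilt fix ry,rz deg [ 0.11 -0.23]
```

carry_out(commands=[[-0.01,0,0,0,0,0],[-0.03,0,0,0,0,0],[-0.05,0,0,0,0,0],[-0.05,0,0,0,0,0],[-0.03,0,0,0,0,0],[0,0,0,0,0,0]])

```text
t: 5.4
ee_pos: [610.5, 314.6, 270.1]
orientation: [0.849, 1.396, -0.844]
ft_force: [-0.3, 0.2, -1.0]
width: 32.9
```

```bash
python3 -c "
from h import *
st([558.3,50,260],27)"
```

```text
t 5.4 p [610.5 314.6 270.1] x-axis [ 0.005  0.    -1.   ] jawyaw 27.7 q [ 0.46  0.47  1.44 -0.    1.23 -0.02] F [-0.3  0.2 -1. ] M [-0.04 -0.08  0.05] w 32.9
tool shift m [ 0.0097 -0.1691  0.2102]
rx 0.7
tilt fix ry,rz deg [ 0.11 -0.26]
```

carry_out(commands=[[0,-0.02,0.024,0,0,0],[0,-0.034,0.042,0,0,0],[0,-0.034,0.042,0,0,0],[0,-0.034,0.042,0,0,0],[0,-0.034,0.042,0,0,0],[0,-0.013,0.018,0,0,0],[0,0,0,0,0,0],[0,0,0,0,0,0]])

```text
t: 6.4
ee_pos: [550.8, 42.7, 258.6]
orientation: [0.841, 1.408, -0.852]
ft_force: [-0.5, 0.5, 1.0]
width: 33.1
```

```bash
python3 -c "
from h import *
st([558.3,50,260],27)"
```

```text
t 6.4 p [550.8  42.7 258.6] x-axis [-0.01  -0.002 -1.   ] jawyaw 27.7 q [ 0.06  0.28  1.75 -0.    1.12 -0.43] F [-0.5  0.5  1. ] M [ 0.02 -0.12 -0.02] w 33.1
tool shift m [-0.0015  0.01   -0.003 ]
rx 0.7
tilt fix ry,rz deg [-0.17  0.53]
```

carry_out(commands=[[0,0.01,-0.003,0,-0.1,0.5],[0.012,0,0,0,0,0],[0.012,0,0,0,0,0],[0,0,0,0,0,0]])

```text
t: 6.9
ee_pos: [558.6, 53.6, 231.4]
orientation: [0.843, 1.404, -0.843]
ft_force: [0.2, 0.1, 0.7]
width: 33.0
```

```bash
python3 -c "
from h import *
st([558.3,50,225],27)"
```

```text
t 6.9 p [558.6  53.6 231.4] x-axis [-0.002  0.001 -1.   ] jawyaw 28.0 q [ 0.07  0.32  1.76  0.    1.06 -0.42] F [0.2 0.1 0.7] M [-0.01 -0.09 -0.02] w 33.0
tool shift m [ 0.0064 -0.0019  0.0031]
rx 1.0
tilt fix ry,rz deg [-0.12  0.07]
```

carry_out(commands=[[0.01,-0.002,0.003,0,0,0],[0.02,0,0,0,0,0],[0,0,0,0,0,0]])

```text
t: 7.28
ee_pos: [558.0, 49.5, 199.8]
orientation: [0.843, 1.404, -0.843]
ft_force: [-0.1, 0.2, -0.9]
width: 32.9
```

```bash
python3 -c "
from h import *
st([558.3,50,180],27)"
```

```text
t 7.28 p [558.   49.5 199.8] x-axis [-0.002  0.001 -1.   ] jawyaw 28.0 q [ 0.07  0.36  1.79  0.    0.99 -0.42] F [-0.1  0.2 -0.9] M [ 0.06 -0.09  0.03] w 32.9
tool shift m [ 0.0198  0.0005 -0.0003]
rx 1.0
tilt fix ry,rz deg [-0.12  0.09]
```

Position is good and vertical. I'll lower through the funnel in small steps.

carry_out(commands=[[0.008,0,0,0,0,0],[0.008,0,0,0,0,0],[0.008,0,0,0,0,0]])

```text
t: 7.65
ee_pos: [559.1, 49.3, 176.1]
orientation: [0.844, 1.401, -0.842]
ft_force: [0.1, 0.2, 0.2]
width: 33.3
```

```bash
python3 -c "
from h import *
st([558.3,50,180],27)"
```

```text
t 7.65 p [559.1  49.3 176.1] x-axis [ 0.001  0.001 -1.   ] jawyaw 27.9 q [ 0.07  0.39  1.81  0.    0.94 -0.42] F [0.1 0.2 0.2] M [-0.05 -0.11  0.01] w 33.3
tool shift m [-0.0039 -0.0004 -0.001 ]
rx 0.9
tilt fix ry,rz deg [-0.05 -0.07]
```

carry_out(commands=[[0.015,0,0,0,0,0],[0.015,0,0,0,0,0],[0.01,0,0,0,0,0],[0.008,0,0,0,0,0]])

```text
t: 8.15
ee_pos: [558.9, 49.4, 124.3]
orientation: [0.844, 1.402, -0.842]
ft_force: [0.2, 0.0, -0.4]
width: 33.1
```

```bash
python3 -c "
from h import *
st([558.3,50,119],27)"
```

```text
t 8.15 p [558.9  49.4 124.3] x-axis [ 0.     0.001 -1.   ] jawyaw 28.0 q [ 0.07  0.46  1.84  0.    0.84 -0.42] F [ 0.2  0.  -0.4] M [-0.02 -0.1   0.01] w 33.1
tool shift m [ 0.0053 -0.0002 -0.0008]
rx 1.0
tilt fix ry,rz deg [-0.06 -0.03]
```

carry_out(commands=[[0.003,0,0,0,0,0],[0.002,0,0,0,0,0],[0,0,0,0,0,0]])

```text
t: 8.52
ee_pos: [558.9, 49.4, 118.7]
orientation: [0.843, 1.402, -0.842]
ft_force: [-1.1, -0.7, 0.7]
width: 33.1
```

```bash
python3 -c "
from h import *
st([558.3,50,119],27)"
```

```text
t 8.53 p [558.9  49.4 118.7] x-axis [-0.     0.001 -1.   ] jawyaw 28.0 q [ 0.07  0.47  1.84  0.    0.83 -0.42] F [-1.1 -0.7  0.7] M [-0.12  0.1   0.05] w 33.1
tool shift m [-0.0003 -0.0003 -0.0008]
rx 1.0
tilt fix ry,rz deg [-0.07 -0.01]
```

carry_out(commands=[[0,0,0,0,0,0],[0,0,0,0,0,0],[0,0,0,0,0,0]], grip=0.45)

```text
t: 8.9
ee_pos: [559.5, 49.4, 119.6]
orientation: [0.844, 1.401, -0.841]
ft_force: [1.1, -0.2, -0.1]
width: 48.7
```

carry_out(commands=[[-0.005,0,0,0,0,0],[-0.01,0,0,0,0,0],[-0.03,0,0,0,0,0],[-0.05,0,0,0,0,0],[-0.05,0,0,0,0,0],[0,0,0,0,0,0]])

```text
t: 9.65
ee_pos: [559.6, 49.3, 272.1]
orientation: [0.845, 1.399, -0.84]
ft_force: [-0.1, 0.1, 0.4]
width: 48.1
```

```bash
python3 -c "
from h import *
st([447.5,308,260],48.7)"
```

```text
t 9.65 p [559.6  49.3 272.1] x-axis [ 0.003  0.001 -1.   ] jawyaw 28.0 q [ 0.07  0.27  1.73  0.    1.14 -0.42] F [-0.1  0.1  0.4] M [-0.   -0.05 -0.01] w 48.1
tool shift m [ 0.0121  0.0222 -0.2811]
rx -20.7
tilt fix ry,rz deg [ 0.01 -0.19]
```

carry_out(commands=[[0,0.004,-0.04,0,0,0],[0,0.004,-0.055,0,0,0],[0,0.004,-0.055,0,0,0],[0,0.004,-0.055,0,0,0],[0,0.004,-0.055,0,0,0],[0,0.002,-0.02,-10,0,0],[0.02,0,0,-10,0,0],[0,0,0,0,0,0]])

```text
t: 10.65
ee_pos: [441.7, 313.4, 249.0]
orientation: [0.568, 1.495, -0.569]
ft_force: [0.1, 0.1, -0.3]
width: 48.3
```

```bash
python3 - <<'E'
from h import *
st([447.5,308,100],48.7)
d=grab('top','t2'); cv2.imwrite('pics/t2c.png',cv2.resize(d['pixels'][170:250,305:405],(500,400),interpolation=cv2.INTER_CUBIC))
c=[558.3,50]
print('cap centre expected top px',proj(d,[[558.3,50,139]]), 'crop x5 from 305,170')
E
```

```text
t 10.65 p [441.7 313.4 249. ] x-axis [-0.    -0.001 -1.   ] jawyaw 48.3 q [ 0.6   0.27  1.79 -0.    1.08 -0.25] F [ 0.1  0.1 -0.3] M [-0.   -0.12  0.03] w 48.3
tool shift m [ 1.49e-01 -1.00e-04  7.80e-03]
rx -0.4
tilt fix ry,rz deg [0.04 0.04]
cap centre expected top px [[350.74164703 201.54670359]] crop x5 from 305,170
```

View pics/t2c.png

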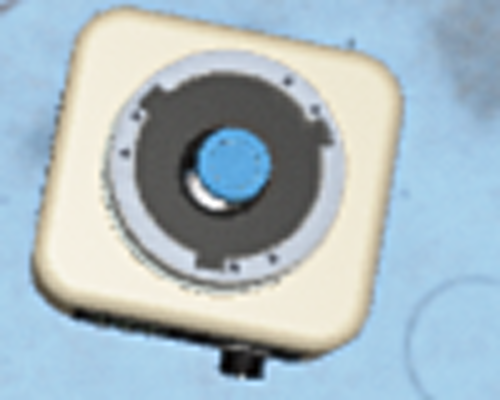

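The crop shows the blue cap at (233,163), centred in the collar, so the tube is standing in its well. Going down to the cover's ridge.

carry_out(commands=[[0.03,0,0.008,0,0,0],[0.05,0,0,0,0,0],[0.05,0,0,0,0,0],[0.015,0,0,0,0,0],[0,0,0,0,0,0]])

```text
t: 11.32
ee_pos: [454.0, 309.0, 106.7]
orientation: [0.592, 1.484, -0.579]
ft_force: [0.1, 0.6, 0.3]
width: 48.1
```

```bash
python3 -c "
from h import *
st([447.5,308,36],48.7)"
```

```text
t 11.32 p [454.  309.  106.7] x-axis [ 0.009  0.005 -1.   ] jawyaw 47.1 q [ 0.58  0.47  1.88 -0.    0.78 -0.24] F [0.1 0.6 0.3] M [ 0.02 -0.13 -0.01] w 48.1
tool shift m [ 0.0706 -0.0058 -0.0043]
rx -1.6
tilt fix ry,rz deg [ 0.18 -0.56]
```

carry_out(commands=[[0.01,-0.005,-0.004,-1.6,0.1,-0.5],[0.02,0,0,0,0,0],[0,0,0,0,0,0],[0,0,0,0,0,0]])

```text
t: 11.82
ee_pos: [450.5, 310.2, 81.3]
orientation: [0.568, 1.49, -0.557]
ft_force: [-0.1, -0.2, -0.6]
width: 48.7
```

```bash
python3 -c "
from h import *
st([447.5,308,36],48.7)"
```

```text
t 11.82 p [450.5 310.2  81.3] x-axis [ 0.009  0.004 -1.   ] jawyaw 48.8 q [ 0.58  0.51  1.89 -0.    0.72 -0.27] F [-0.1 -0.2 -0.6] M [-0.   -0.12 -0.  ] w 48.7
tool shift m [ 0.0453 -0.004  -0.001 ]
rx 0.1
tilt fix ry,rz deg [ 0.22 -0.51]
```

carry_out(commands=[[0.02,-0.004,-0.001,0,0.2,-0.5],[0.015,0,0,0,0,0],[0.005,0,0,0,0,-0.2],[0,0,0,0,0,0]])

```text
t: 12.32
ee_pos: [447.4, 308.1, 39.4]
orientation: [0.56, 1.497, -0.565]
ft_force: [-0.4, -0.5, 0.0]
width: 48.6
```

```bash
python3 -c "
from h import *
st([447.5,308,36],48.7)"
```

```text
t 12.32 p [447.4 308.1  39.4] x-axis [-0.002 -0.003 -1.   ] jawyaw 48.8 q [ 0.58  0.59  1.9  -0.    0.65 -0.27] F [-0.4 -0.5  0. ] M [-0.05 -0.11 -0.06] w 48.6
tool shift m [0.0034 0.     0.0001]
rx 0.1
tilt fix ry,rz deg [0.02 0.18]
```

carry_out(commands=[[0.003,0,0,0,0,0],[0,0,0,0,0,0]])

```text
t: 12.58
ee_pos: [447.6, 308.2, 36.3]
orientation: [0.561, 1.497, -0.565]
ft_force: [-0.6, -0.1, -0.4]
width: 48.0
```

carry_out(commands=[[0,0,0,0,0,0],[0,0,0,0,0,0],[0,0,0,0,0,0],[0,0,0,0,0,0],[0,0,0,0,0,0]], grip=1)

```text
t: 13.2
ee_pos: [448.1, 308.6, 37.1]
orientation: [0.561, 1.496, -0.564]
ft_force: [0.1, -0.1, -0.8]
width: 14.1
```

```bash
python3 -c "
from h import *
st([447.5,308,250],48.7)"
```

```text
t 13.2 p [448.1 308.6  37.1] x-axis [-0.    -0.001 -1.   ] jawyaw 48.8 q [ 0.58  0.59  1.9  -0.    0.65 -0.27] F [ 0.1 -0.1 -0.8] M [ 0.06 -0.14  0.  ] w 14.1
tool shift m [-2.129e-01 -1.100e-03  1.000e-04]
rx 0.1
tilt fix ry,rz deg [0.05 0.06]
```

carry_out(commands=[[-0.01,0,0,0,0,0],[-0.04,0,0,0,0,0],[-0.05,0,0,0,0,0],[-0.05,0,0,0,0,0],[-0.05,0,0,0,0,0],[-0.005,0,0,0,0,0],[0,0,0,0,0,0]])

```text
t: 14.08
ee_pos: [446.4, 307.6, 249.5]
orientation: [0.559, 1.498, -0.566]
ft_force: [0.2, 0.5, -2.6]
width: 13.7
```

```bash
python3 -c "
from h import *
st([558.3,50,240],78)"
```

```text
t 14.07 p [446.4 307.6 249.5] x-axis [-0.003 -0.003 -1.   ] jawyaw 48.8 q [ 0.58  0.27  1.79 -0.    1.09 -0.27] F [ 0.2  0.5 -2.6] M [ 0.08 -0.13  0.01] w 13.7
tool shift m [ 0.01   -0.12    0.2539]
rx -29.2
tilt fix ry,rz deg [-0.    0.26]
```

carry_out(commands=[[0,-0.013,0.028,0,0,0],[0,-0.023,0.05,0,0,0],[0,-0.023,0.05,0,0,0],[0,-0.023,0.05,0,0,0],[0,-0.023,0.048,0,0,0],[0,-0.01,0.02,-9.7,0,0],[0,0,0,-9.7,0,0],[0,0,0,-9.7,0,0]])

```text
t: 15.08
ee_pos: [550.4, 49.2, 233.1]
orientation: [0.145, 1.594, -0.163]
ft_force: [1.1, -1.0, -1.6]
width: 14.0
```

carry_out(commands=[[0,0,0,0,0,0],[0,0,0,0,0,0]])

```text
t: 15.32
ee_pos: [548.5, 48.9, 229.8]
orientation: [0.148, 1.6, -0.168]
ft_force: [-0.7, -0.3, -1.8]
width: 13.7
```

```bash
python3 -c "
from h import *
st([558.3,50,230],78)"
```

```text
t 15.32 p [548.5  48.9 229.8] x-axis [-0.036 -0.009 -0.999] jawyaw 78.6 q [ 0.07  0.32  1.76 -0.01  1.09 -1.3 ] F [-0.7 -0.3 -1.8] M [ 0.07 -0.17  0.05] w 13.7
tool shift m [-0.0005  0.003   0.0093]
rx 0.6
tilt fix ry,rz deg [-1.92  0.91]
```

carry_out(commands=[[0,0.003,0.005,0,-1.9,0.9],[0,0,0,0,0,0],[0,0,0,0,0,0]])

```text
t: 15.7
ee_pos: [553.1, 51.3, 228.2]
orientation: [0.161, 1.568, -0.162]
ft_force: [-0.6, -0.4, -1.9]
width: 13.8
```

```bash
python3 -c "
from h import *
st([558.3,50,200],78)"
```

```text
t 15.7 p [553.1  51.3 228.2] x-axis [-0.003 -0.    -1.   ] jawyaw 78.2 q [ 0.07  0.32  1.78 -0.    1.05 -1.29] F [-0.6 -0.4 -1.9] M [ 0.04 -0.18  0.  ] w 13.8
tool shift m [ 0.0282 -0.0002  0.0055]
rx 0.2
tilt fix ry,rz deg [-0.16  0.05]
```

carry_out(commands=[[0.014,0,0.005,0,-0.1,0],[0.014,0,0,0,0,0],[0,0,0,0,0,0]])

```text
t: 16.08
ee_pos: [557.8, 50.2, 197.6]
orientation: [0.161, 1.567, -0.163]
ft_force: [-0.1, -0.5, -1.8]
width: 13.9
```

```bash
python3 - <<'E'
from h import *
st([558.3,50,180],78)
s=grab('scene','s3');t=grab('top','t3')
o=ctrl.get_obs();p=np.array(o['ee_pos']);R=Ro.from_rotvec(o['orientation']).as_matrix()
yaw=np.degrees(np.arctan2(R[1,1],R[0,1]))+90
out=[]
for d,n in((s,'s'),(t,'t')):
    im=cv2.resize(d['pixels'],None,fx=5,fy=5,interpolation=cv2.INTER_CUBIC)
    q=lambda X:((proj(d,X)+.5)*5-.5).round().astype(int)
    a=np.linspace(0,2*np.pi,100)
    cv2.polylines(im,[q(np.c_[p[0]+44*np.cos(a),p[1]+44*np.sin(a),0*a+p[2]-37])],True,(0,0,255),1)
    for k in range(3):
        th=np.radians(yaw+120*k);P=[p[0]+51*np.cos(th),p[1]+51*np.sin(th),p[2]-37+4.5];cv2.circle(im,tuple(q([P])[0]),5,(0,255,0),1)
        th=np.radians(168+120*k);P=[558.3+49.5*np.cos(th),50+49.5*np.sin(th),129];cv2.circle(im,tuple(q([P])[0]),5,(255,0,255),1)
    c=q([[558.3,50,150]])[0];out.append(im[c[1]-250:c[1]+250,c[0]-200:c[0]+200])
cv2.imwrite('pics/al.png',np.hstack(out))
E
```

```text
t 16.07 p [557.8  50.2 197.6] x-axis [-0.003 -0.001 -1.   ] jawyaw 78.2 q [ 0.07  0.36  1.79 -0.    0.99 -1.3 ] F [-0.1 -0.5 -1.8] M [ 0.02 -0.12  0.  ] w 13.9
tool shift m [ 0.0176 -0.0001  0.0005]
rx 0.2
tilt fix ry,rz deg [-0.14  0.09]
```

View pics/al.png

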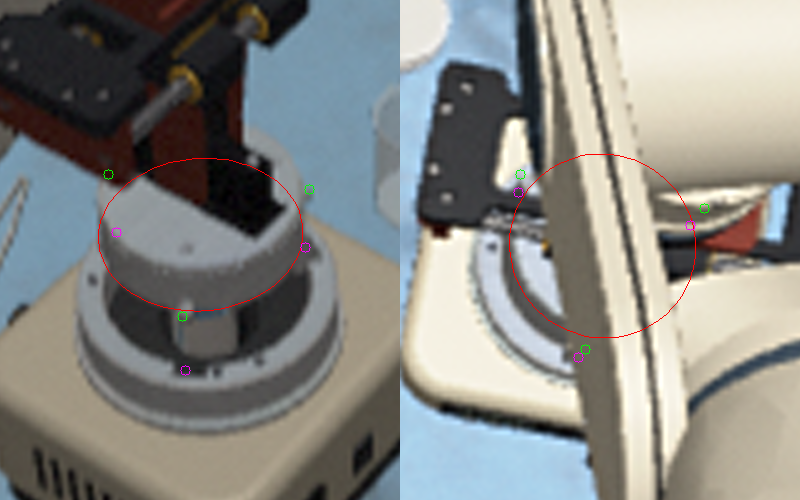

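The view (left, scene) shows the skirt over the collar. The visible pin is at (187,308) above the front slot at (187,371), and columns agree within about 1 mm. Descending by feel.

carry_out(commands=[[0.012,0,0.0005,0,-0.1,0],[0.01,0,0,0,0,0],[0.004,0,0,0,0,0],[0,0,0,0,0,0]])

```text
t: 16.68
ee_pos: [559.3, 50.2, 171.3]
orientation: [0.161, 1.563, -0.162]
ft_force: [0.5, -0.1, -1.9]
width: 13.9
```

```bash
python3 -c "
from h import *
st([558.3,50,166],78)"
```

```text
t 16.68 p [559.3  50.2 171.3] x-axis [ 0.002 -0.001 -1.   ] jawyaw 78.2 q [ 0.07  0.4   1.81 -0.    0.93 -1.29] F [ 0.5 -0.1 -1.9] M [ 0.03 -0.17  0.06] w 13.9
tool shift m [ 0.0053 -0.0004 -0.001 ]
rx 0.2
tilt fix ry,rz deg [0.11 0.04]
```

carry_out(commands=[[0.003,0,-0.001,0,0.1,0],[0.003,0,0,0,0,0],[0.002,0,0,0,0,0]])

```text
t: 17.05
ee_pos: [558.8, 50.4, 163.5]
orientation: [0.161, 1.563, -0.162]
ft_force: [-0.9, -0.2, -2.4]
width: 13.7
```

```bash
python3 -c "
from h import *
st([558.3,50,160],78)"
```

```text
t 17.05 p [558.8  50.4 163.5] x-axis [ 0.001 -0.001 -1.   ] jawyaw 78.2 q [ 0.07  0.41  1.82 -0.    0.92 -1.3 ] F [-0.9 -0.2 -2.4] M [ 0.03 -0.14  0.02] w 13.7
tool shift m [ 0.0035 -0.0005 -0.0004]
rx 0.2
tilt fix ry,rz deg [0.08 0.02]
```

carry_out(commands=[[0.002,0,0,0,0,0],[0.002,0,0,0,0,0]])

```text
t: 17.3
ee_pos: [558.9, 50.4, 159.3]
orientation: [0.161, 1.563, -0.162]
ft_force: [-0.8, -0.4, -1.7]
width: 13.6
```

carry_out(commands=[[0.002,0,0,0,0,0],[0.002,0,0,0,0,0]])

```text
t: 17.55
ee_pos: [559.0, 50.5, 155.1]
orientation: [0.161, 1.563, -0.162]
ft_force: [0.3, -0.3, -2.2]
width: 13.9
```

```bash
python3 -c "
from h import *
st([558.3,50,152],78)"
```

```text
t 17.55 p [559.   50.5 155.1] x-axis [ 0.002 -0.001 -1.   ] jawyaw 78.2 q [ 0.07  0.42  1.82 -0.    0.9  -1.29] F [ 0.3 -0.3 -2.2] M [ 0.05 -0.1  -0.  ] w 13.9
tool shift m [ 0.0031 -0.0006 -0.0006]
rx 0.2
tilt fix ry,rz deg [0.1  0.02]
```

Pins are through the slots with no contact force. Feeling for the cap and then the buffer.

carry_out(commands=[[0.0015,0,0,0,0,0],[0.0015,0,0,0,0,0]])

```text
t: 17.8
ee_pos: [559.0, 50.5, 151.9]
orientation: [0.161, 1.563, -0.162]
ft_force: [0.1, 0.2, -0.5]
width: 13.8
```

carry_out(commands=[[0.001,0,0,0,0,0],[0.001,0,0,0,0,0]])

```text
t: 18.05
ee_pos: [559.1, 50.4, 149.9]
orientation: [0.161, 1.563, -0.162]
ft_force: [0.3, -0.2, 0.2]
width: 13.8
```

carry_out(commands=[[0.001,0,0,0,0,0]])

```text
t: 18.18
ee_pos: [559.1, 50.4, 148.9]
orientation: [0.161, 1.563, -0.162]
ft_force: [-1.6, 0.6, -0.1]
width: 13.8
```

carry_out(commands=[[0.001,0,0,0,0,0]])

```text
t: 18.3
ee_pos: [559.4, 50.5, 148.3]
orientation: [0.161, 1.562, -0.162]
ft_force: [-1.1, -0.2, 6.1]
width: 13.9
```

```bash
python3 -c "
from h import *
st([558.3,50,152],78)"
```

```text
t 18.3 p [559.4  50.5 148.3] x-axis [ 0.002 -0.001 -1.   ] jawyaw 78.2 q [ 0.07  0.43  1.83 -0.    0.88 -1.29] F [-1.1 -0.2  6.1] M [0.03 0.19 0.03] w 13.9
tool shift m [-0.0037 -0.0007 -0.001 ]
rx 0.2
tilt fix ry,rz deg [0.14 0.01]
```

carry_out(commands=[[0.0005,0,0,0,0,0]])

```text
t: 18.42
ee_pos: [559.8, 50.4, 148.4]
orientation: [0.161, 1.561, -0.162]
ft_force: [-1.9, -0.1, 4.0]
width: 13.7
```

```bash
python3 -c "
from h import *
st([558.3,50,152],78)"
```

```text
t 18.43 p [559.8  50.4 148.4] x-axis [ 0.003 -0.001 -1.   ] jawyaw 78.2 q [ 0.07  0.43  1.83 -0.    0.88 -1.29] F [-1.9 -0.1  4. ] M [-0.04  0.18 -0.04] w 13.7
tool shift m [-0.0036 -0.0007 -0.0014]
rx 0.2
tilt fix ry,rz deg [ 0.2 -0. ]
```

Cap contact came at TCP z of about 152. A stiff rise started at about 148.6, so the buffer is roughly 3.4 mm below rest. Now I'll turn clockwise under a light push and feel for the ramp to take over.

carry_out(commands=[[0.0004,0,-0.0008,3,0.1,0],[0.0005,0,0,3,0,0]])

```text
t: 18.68
ee_pos: [559.8, 50.7, 148.5]
orientation: [0.246, 1.553, -0.246]
ft_force: [-1.5, -0.9, 2.6]
width: 14.2
```

```bash
python3 -c "
from h import *
st([558.8,50.3,148],78)"
```

```text
t 18.68 p [559.8  50.7 148.5] x-axis [ 0.003 -0.    -1.   ] jawyaw 72.0 q [ 0.07  0.43  1.83 -0.    0.88 -1.19] F [-1.5 -0.9  2.6] M [0.   0.02 0.01] w 14.2
tool shift m [ 0.0005 -0.0007 -0.0008]
rx -6.0
tilt fix ry,rz deg [ 0.19 -0.05]
```

carry_out(commands=[[0.0008,-0.0005,-0.0008,3,0.1,0],[0.0008,0,0,3,0,0]])

```text
t: 18.92
ee_pos: [560.2, 50.4, 148.3]
orientation: [0.332, 1.541, -0.329]
ft_force: [-1.1, 0.4, 5.9]
width: 13.7
```

```bash
python3 -c "
from h import *
st([558.8,50.3,148],78)"
```

```text
t 18.93 p [560.2  50.4 148.3] x-axis [ 0.005  0.001 -1.   ] jawyaw 65.8 q [ 0.07  0.43  1.83  0.    0.88 -1.08] F [-1.1  0.4  5.9] M [-0.07  0.18  0.  ] w 13.7
tool shift m [ 0.0003 -0.0007 -0.0012]
rx -12.2
tilt fix ry,rz deg [ 0.24 -0.14]
```

carry_out(commands=[[0.0005,-0.0005,-0.001,2,0.2,-0.1],[0.0005,0,0,2,0,0]])

```text
t: 19.18
ee_pos: [560.1, 50.4, 148.4]
orientation: [0.388, 1.533, -0.386]
ft_force: [0.1, 0.2, 5.2]
width: 13.6
```

```bash
python3 -c "
from h import *
st([558.8,50.3,148],78)"
```

```text
t 19.18 p [560.1  50.4 148.4] x-axis [ 0.003  0.    -1.   ] jawyaw 61.7 q [ 0.07  0.43  1.83  0.    0.88 -1.01] F [0.1 0.2 5.2] M [-0.07  0.06  0.01] w 13.6
tool shift m [ 0.0004 -0.0007 -0.0012]
rx -16.3
tilt fix ry,rz deg [ 0.16 -0.11]
```

carry_out(commands=[[0.0005,-0.0005,-0.001,2,0.2,-0.1]])

```text
t: 19.3
ee_pos: [559.7, 50.4, 148.3]
orientation: [0.417, 1.53, -0.416]
ft_force: [0.4, -0.4, 6.1]
width: 13.7
```

```bash
python3 -c "
from h import *
st([558.8,50.3,148],78)"
```

```text
t 19.3 p [559.7  50.4 148.3] x-axis [ 0.001  0.001 -1.   ] jawyaw 59.6 q [ 0.07  0.43  1.82  0.    0.89 -0.97] F [ 0.4 -0.4  6.1] M [-0.12 -0.31  0.03] w 13.7
tool shift m [ 0.0003 -0.0005 -0.0007]
rx -18.4
tilt fix ry,rz deg [ 0.03 -0.05]
```

carry_out(commands=[[0.0004,-0.0003,-0.0005,2,0,0]])

```text
t: 19.42
ee_pos: [559.5, 50.4, 148.2]
orientation: [0.446, 1.523, -0.444]
ft_force: [-0.1, -0.2, 5.2]
width: 14.2
```

```bash
python3 -c "
from h import *
st([558.8,50.3,148],78)"
```

```text
t 19.43 p [559.5  50.4 148.2] x-axis [ 0.002  0.    -1.   ] jawyaw 57.5 q [ 0.07  0.43  1.83  0.    0.88 -0.93] F [-0.1 -0.2  5.2] M [-0.17 -0.18  0.1 ] w 14.2
tool shift m [ 0.0002 -0.0005 -0.0006]
rx -20.5
tilt fix ry,rz deg [ 0.08 -0.08]
```

carry_out(commands=[[0.0004,-0.0003,-0.0005,2,0,0]])

```text
t: 19.55
ee_pos: [559.3, 50.4, 148.1]
orientation: [0.475, 1.516, -0.473]
ft_force: [-0.0, 0.2, 5.6]
width: 13.8
```

```bash
python3 -c "
from h import *
st([558.8,50.3,148],78)"
```

```text
t 19.55 p [559.3  50.4 148.1] x-axis [ 0.003  0.    -1.   ] jawyaw 55.3 q [ 0.07  0.43  1.83  0.    0.88 -0.9 ] F [-0.   0.2  5.6] M [-0.12 -0.11  0.15] w 13.8
tool shift m [ 0.0001 -0.0004 -0.0004]
rx -22.7
tilt fix ry,rz deg [ 0.11 -0.11]
```

carry_out(commands=[[0,-0.0003,-0.0003,2,0.1,-0.1]])

```text
t: 19.68
ee_pos: [559.0, 50.4, 148.1]
orientation: [0.503, 1.511, -0.502]
ft_force: [0.5, -0.9, 2.3]
width: 13.7
```

```bash
python3 -c "
from h import *
st([558.8,50.3,148],78)"
```

```text
t 19.68 p [559.   50.4 148.1] x-axis [ 0.001 -0.    -1.   ] jawyaw 53.2 q [ 0.07  0.43  1.83 -0.    0.89 -0.86] F [ 0.5 -0.9  2.3] M [-0.18 -0.29  0.31] w 13.7
tool shift m [ 0.0001 -0.0002 -0.0001]
rx -24.8
tilt fix ry,rz deg [ 0.03 -0.02]
```

carry_out(commands=[[0,0,-0.0003,2,0,0]])

```text
t: 19.8
ee_pos: [558.8, 50.5, 147.9]
orientation: [0.531, 1.504, -0.531]
ft_force: [1.1, 0.1, 0.7]
width: 13.7
```

```bash
python3 -c "
from h import *
st([558.8,50.3,148],78)"
```

```text
t 19.8 p [558.8  50.5 147.9] x-axis [ 0.001 -0.    -1.   ] jawyaw 51.1 q [ 0.07  0.43  1.83 -0.    0.88 -0.82] F [1.1 0.1 0.7] M [-0.14 -0.45  0.41] w 13.7
tool shift m [-0.0001 -0.0001  0.0001]
rx -26.9
tilt fix ry,rz deg [ 0.04 -0.01]
```

carry_out(commands=[[0.0007,0,0,0,0,0]])

```text
t: 19.92
ee_pos: [559.1, 50.5, 147.6]
orientation: [0.532, 1.503, -0.532]
ft_force: [-1.0, 0.1, 11.1]
width: 14.0
```

```bash
python3 - <<'E'
from h import *
st([558.8,50.3,148],78)
print(np.array(ctrl.get_obs()['ee_pos']))
E
```

```text
t 19.93 p [559.1  50.5 147.6] x-axis [ 0.001 -0.    -1.   ] jawyaw 51.1 q [ 0.07  0.43  1.83 -0.    0.88 -0.82] F [-1.   0.1 11.1] M [-0.29  0.05  0.05] w 14.0
tool shift m [-0.0004 -0.0003 -0.0001]
rx -26.9
tilt fix ry,rz deg [ 0.07 -0.03]
[559.11500279  50.46621866 147.61335539]
```

carry_out(commands=[[0.0007,0,0,0,0,0]])

```text
t: 20.05
ee_pos: [559.4, 50.4, 147.6]
orientation: [0.532, 1.503, -0.532]
ft_force: [-2.0, -0.0, 11.1]
width: 13.8
```

```bash
python3 - <<'E'
from h import *
st([558.8,50.3,148],78)
print(np.array(ctrl.get_obs()['ee_pos']))
E
```

```text
t 20.05 p [559.4  50.4 147.6] x-axis [ 0.002 -0.    -1.   ] jawyaw 51.0 q [ 0.07  0.43  1.83 -0.    0.88 -0.82] F [-2.  -0.  11.1] M [-0.38  0.24  0.11] w 13.8
tool shift m [-0.0004 -0.0005 -0.0004]
rx -27.0
tilt fix ry,rz deg [ 0.1  -0.05]
[559.37890659  50.4235942  147.61905261]
```

Push has faded to the ramps and torque rose to 0.41 N m. Estimates of the tube load run from 14 to 20 N, about 17.5 N most likely. I'll relax the push and turn 1.5° more to centre it in the window.

carry_out(commands=[[-0.0003,-0.0002,-0.0003,0,0,0],[0,0,0,0,0,0]])

```text
t: 20.3
ee_pos: [559.3, 50.4, 147.8]
orientation: [0.533, 1.502, -0.532]
ft_force: [1.3, -0.7, 2.2]
width: 13.6
```

carry_out(commands=[[0,0,0,1.6,0,0]])

```text
t: 20.42
ee_pos: [559.1, 50.5, 147.7]
orientation: [0.556, 1.496, -0.555]
ft_force: [0.3, 0.1, 3.1]
width: 13.9
```

```bash
python3 - <<'E'
from h import *
st([558.8,50.3,148],78)
E
```

```text
t 20.43 p [559.1  50.5 147.7] x-axis [ 0.002 -0.    -1.   ] jawyaw 49.3 q [ 0.07  0.43  1.83 -0.    0.88 -0.79] F [0.3 0.1 3.1] M [-0.14 -0.07  0.45] w 13.9
tool shift m [-0.0003 -0.0003 -0.0001]
rx -28.7
tilt fix ry,rz deg [ 0.1  -0.06]
```

carry_out(commands=[[-0.0002,0,0,0,0,0],[0,0,0,0,0,0]])

```text
t: 20.68
ee_pos: [559.0, 50.5, 147.7]
orientation: [0.556, 1.496, -0.556]
ft_force: [1.2, -1.1, 1.8]
width: 13.5
```

```bash
python3 - <<'E'
from h import *
st([558.8,50.3,148],78)
E
```

```text
t 20.68 p [559.   50.5 147.7] x-axis [ 0.002 -0.    -1.   ] jawyaw 49.3 q [ 0.07  0.43  1.83 -0.    0.88 -0.79] F [ 1.2 -1.1  1.8] M [-0.25 -0.31  0.19] w 13.5
tool shift m [-0.0003 -0.0003 -0.    ]
rx -28.7
tilt fix ry,rz deg [ 0.1  -0.05]
```

carry_out(commands=[[0,0,0,0,0,0],[0,0,0,0,0,0],[0,0,0,0,0,0],[0,0,0,0,0,0]], grip=0.45)

```text
t: 21.18
ee_pos: [557.2, 50.6, 146.5]
orientation: [0.557, 1.5, -0.558]
ft_force: [-0.4, 0.6, 0.5]
width: 47.2
```

carry_out(commands=[[-0.01,0,0,0,0,0],[-0.03,0,0,0,0,0],[-0.05,0,0,0,0,0],[-0.05,0,0,0,0,0],[0,0.0,-0.06,0,0,0],[0,0,-0.06,0,0,0],[0,0,-0.06,0,0,0],[0,0,-0.03,0,0,0]])

```text
t: 22.18
ee_pos: [396.9, 190.5, 296.9]
orientation: [0.565, 1.494, -0.557]
ft_force: [-0.2, -0.0, -0.0]
width: 48.3
```

```bash
python3 - <<'E'
from h import *
st()
t=grab('top','t4');s=grab('scene','s4')
a=cv2.resize(t['pixels'][140:260,300:400],(400,480),interpolation=cv2.INTER_CUBIC);b=cv2.resize(s['pixels'][170:290,240:340],(400,480),interpolation=cv2.INTER_CUBIC)
cv2.imwrite('pics/end.png',np.hstack([a,b]))
x0,y0,x1,y1=330,180,375,225
g=t['pixels'][y0:y1,x0:x1].max(2);m=(g<70).astype(np.uint8)
n,l,sx,ce=cv2.connectedComponentsWithStats(m);i=1+np.argmax(sx[1:,4])
P=np.argwhere(l==i)[:,::-1]+[x0,y0];W=onz(t,P,165)[:,:2];c=W.mean(0);u,sv,vt=np.linalg.svd(W-c);print('ridge',c,'yaw',np.degrees(np.arctan2(vt[0,1],vt[0,0]))%180,np.ptp((W-c)@vt.T,axis=0))
E
```

```text
t 22.18 p [396.9 190.5 296.9] x-axis [ 0.004  0.003 -1.   ] jawyaw 48.9 q [ 0.42  0.05  1.94  0.    1.15 -0.43] F [-0.2 -0.  -0. ] M [-0.02 -0.14 -0.04] w 48.3
tilt fix ry,rz deg [ 0.05 -0.31]
ridge [555.24686066  53.1418878 ] yaw 139.67515327343366 [74.03886158 19.04456082]
```

View pics/end.png

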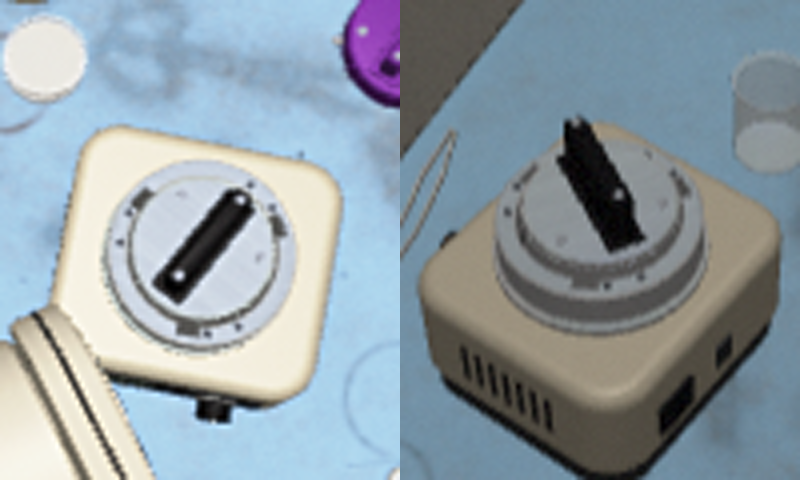

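The final crop shows the cover level in the collar at (205,250). Its ridge yaw is about 139.7°, unchanged since release, so the ramps hold it. The robot is clear, so I'm handing in.

```bash
python3 -c "
from workcell import ctrl
print(ctrl.close_job())"
```

```text
the job is handed in; nothing more can be done
None
```

I stood the blue-capped tube in the mill's well and put the metal cover on with its pins through the slots. I then turned it about 29° (0.5 rad) clockwise, let go, and handed the job in at about 22 s.

- **How it felt:** the cap was met at TCP z of about 152 mm and the hidden buffer about 3.4 mm lower. As the ramps took over, the hand's push faded and the turning moment rose to about 0.45 N m.
- **Clamp force:** I could only infer it, and the two ways disagree. Height readings gave about 16–18 N and the turn angle up to about 22 N. Both lie within the 14–26 N window, but the height-based figure is only a couple of newtons above the minimum.
- **Last look:** the cover sits level in the collar. Its ridge is at about 139.7°, against 139.3° when I released it, so it has not turned back. The gripper touches nothing.
- **Not checked:** I did not compare the bystanders' positions before and after. I felt no contact with them.
- **Small disagreement:** the scene camera placed the mill and cover about 2 mm off from the top camera. The cover still went in without side contact.

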